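Seat the filter cup in its tapered collar

TASK

Set up the vacuum filtration: put the blue tapered filter cup, foot down, into the orange tapered collar on the steel receiver and press it lightly until the collar has sunk about 12 mm, its white line level with the receiver's rim. Stop there, because a collar pushed all the way in wedges and jams. Let go, leaving the cup standing upright in the collar, and leave the white cup standing where it is.

Things in the scene. Friction and masses are not known exactly. Their poses are not given: they have to be found in the camera images.
- blue_cup_mid (a point): Centre (45 mm above the foot, on the axis, z up) of the upright, open blue plastic cup: 90 mm high, about 70 g. A cone from 28 mm diameter at the foot to 54 mm at 44 mm height, then a straight 54 mm band up to the rim. Grip across the band, pads' middle 10 to 20 mm above this point, so that fingertips clear the collar and the palm clears the rim.
- collar_mouth (a point): Centre of the orange collar's open mouth (inner diameter 44 mm, outer 57), at its top edge; moves with it, z up. It stands in a fixed steel receiver (88 mm wide, rim 75 mm above the bench), mouth 24 mm above that rim at joint 0. The cup's foot goes 28 mm below the mouth until the cones meet: cup centre then 17 mm above this point. White line 12 mm below the mouth.
- collar (a joint): How far the collar is pushed down into the receiver, m: 0 to 0.024 (bottomed, jammed); starts at 0 to 0.003. It slides straight down, held by friction: starts to move at about 5 N, needs about 7 N at 0.02 when slow, more when fast, and stays where it is left; the cup's weight does not move it. At 0.012 the white line is level with the rim.
- white_cup_mid (a point): Centre (half-way up, z up) of a white plastic cup, a bystander standing upright on the bench: 85 mm high, 56 mm diameter at the rim, 45 mm at the foot. A closed amber jar, 52 mm wide and 75 mm high, stands near too.
Things that resemble listed ones, but are neither listed nor needed, are in the scene too. Several things look just like the part that bears blue_cup_mid: the one meant starts farthest to the robot's left.

How it is judged:
At the end, for the whole second after the job is handed in: The blue cup stands in the orange collar, at rest and released: its centre within 10 mm of the collar's axis, 10 to 24 mm above the collar's mouth, tilted less than 10 degrees. The collar has sunk between 6 and 18 mm (12 mm asked). The white cup stands upright within 30 mm of where it was (value of joint collar between 0.006 and 0.018 m and horizontal distance between blue_cup_mid and collar_mouth below 0.01 m and z of blue_cup_mid in the frame of collar_mouth between 0.01 and 0.024 m and angle between each of blue_cup_mid, white_cup_mid's own z axis and vertical below 0.175 rad and linear speed of blue_cup below 0.02 m/s and distance of white_cup_mid from where it was at the start of the episode below 0.03 m); the robot touches nothing.
It fails at once if the collar is pushed in beyond 22 mm, so that it jams (value of joint collar above 0.022 m).
It fails at once if the white cup is knocked over or moved more than 30 mm (distance of white_cup_mid from where it was at the start of the episode above 0.03 m or angle between white_cup_mid's own z axis and vertical above 0.3 rad).
It also fails if it takes over 38 s, if anything falls off the work surface, if the arm or the gripper's body presses on something with over 40 N, if the wrist force passes 120 N, or if a joint passes its speed limit or range.

ROBOT

A 6-joint arm with a two-finger parallel gripper is mounted at the origin on the work surface. World frame = base frame: x ahead of the robot, y to its left, z up, the work surface at z = 0. Lengths are in m, angles in rad, forces in N, time in s.
With the tool pointing down it reaches from about 0.35 to 0.775 m from the base axis. Payload 5.5 kg.
Tool frame: the origin (TCP) lies midway between the tips of the shut fingers; the grasp point (between the pads) lies 19 mm behind it; z points along the fingers, y is the line along which they close (so a half turn about z gives the same grasp; the last joint's range is limited). The gripper opens to 85 mm and grips with 20 to 120 N. Pads are 22 mm wide; open, the fingers measure 114 mm over their backs; the gripper's body (76 mm by 85 mm) begins 54 mm behind the grasp point. The pads swing forward as they close: fully open they stand 13 mm farther back than shut.
Start: joints at [-1.336, 0.313, 0.046, 1.304, 0, 1.431], TCP at [0.21, -0.535, 0.205] pointing down, gripper open.
Joint ranges: [-2.76, 2.76], [-0.86, 1.69], [-1.03, 1.26], [-2.2, 2.34], [-1.47, 1.5], [-3.14, 3.14]. Speed limits (rad/s): [2.57, 2.57, 3.14, 3.14, 3.14, 3.14].

INTERFACE

Orientations are given as a unit quaternion [w, x, y, z].
In Python, from workcell import env gives the robot as it stands. The module is installed in compiled form; this text tells all that it offers.
- The arm moves only by the tool servo_tool, never from a script. Its argument "increments" is a list of rows, each an object of numbers: "grip": the closure, from 0 (fully open) to 1 (shut); "x", "y", "z": the shift along the tool's x, y, z in mm; "roll": the turn about the tool's z in degrees. In form: [{"grip": .., "x": .., "y": .., "z": .., "roll": ..}, ...]. A call has 1 to 5 rows; each row shifts and turns the commanded pose from where the row before left it, along the tool's axes as they then stand; what a row does not reach is not made up. A row lasts 1/12 s, in which the tool goes at most 41.7 mm and 7.16 degrees, less where a joint would pass 70% of its speed; a pose out of reach is approached as far as the arm can. A call is refused whole if a number of a shift passes 41.7 or a number of a turn 7.16, either way. A call with a gripper value outside its range is refused whole. The fingers move at their own pace and stop on an object; "grip_force" is the grip in N (left out, the last holds). Time passes only in rows, so rows that do not move let the fingers close. It gives the time, the measured TCP pose, the force, the opening and the grip force at its end, in the units of the state.
- env.get_state(): the state, without advancing time (a new reading comes with each control period).
- env.read_camera(name): name is "side" or "top" or "wrist"; returns the picture (384x512x3 uint8, red, green, blue); there is no depth.
- env.get_calibration(name): a dict with "vertical_fov" (degrees; the focal length in pixels is half the picture's height over the tangent of half this angle, whatever the lens; pixels are square), "cx", "cy" (the principal point, pixels), "rvec" (rotation vector, rad) and "tvec" (3), from world to camera coordinates, as OpenCV has them; the wrist camera has in their place "tool_from_camera" (4x4, takes a point from camera to tool coordinates, whose origin is the TCP and whose axes are the flange's). Camera axes: x right, y down, z forward; pixel columns grow to the right and rows downward; lengths in m; the calibration is good to about 2 mm. The wrist camera is an equidistant fisheye: a pixel r from the principal point sees the ray r / f radians off the axis. A picture is of the moment at which its call begins: read the wrist's pose just before it. get_calibration takes no time and is no camera call.
- env.hand_in(): hands the job in; it is judged then, once.
The state is a dict: "clock": time; "joint_pos": joint angles; "qvel": joint speeds; "tau": joint torques, N m; "tcp_pos": TCP position; "orientation": TCP orientation; "wrist_force": force on the tool from outside, world axes, zero at the start; "ft_torque": the same for the moment, N m; "finger_gap": finger opening in m; "grip_force": force on a finger pad.
Only numpy, scipy, OpenCV 4.12 (cv2) and the standard library are available. Lean on these libraries where they do the work, as an engineer would, in place of code of your own. Each camera call takes 0.05 s, during which the arm holds its last target. There are 200 camera calls.

## Working session

There is one attempt and no reset: what is moved stays moved. The work goes in short steps, Python scripts to look and compute and a tool call to move; the robot and the scene stay as the last step left them, time stands still between calls to the robot, and variables do not carry over. Pictures are saved under pics/ and viewed, at most 10 in all, crops included, and the job is handed in when it is done.

Besides the shell and the picture viewer there is one more tool, called as name(argument=value, ...) on one line, values as JSON. servo_tool: Moves the arm, as the interface text tells. Its arguments: {"type":"object","properties":{"increments":{"type":"array"},"grip_force":{"type":"number"}},"required":["increments"]}

```bash
mkdir -p pics; python3 - <<'E'
from workcell import env
import cv2
for n in("top","side"):
    cv2.imwrite(f"pics/{n}0.png",env.read_camera(n)[:,:,::-1]); print(env.get_calibration(n))
print(env.get_calibration("wrist")); print(env.get_state())
E
```

```text
{'vertical_fov': 52.146175203100675, 'cx': 257.08611490543154, 'cy': 185.9457685528729, 'rvec': array([ 2.17596039, -1.96906105,  0.26743913]), 'tvec': array([0.00485299, 0.65641224, 0.6142966 ])}
{'vertical_fov': 52.33469341987359, 'cx': 257.49512110485193, 'cy': 191.0858085159955, 'rvec': array([ 2.14988984, -0.8245929 ,  0.39628727]), 'tvec': array([-0.41295357,  0.35997091,  0.46137579])}
{'vertical_fov': 65.70646984690485, 'cx': 256.52297297655406, 'cy': 189.8426263609747, 'tool_from_camera': array([[-7.61493413e-04, -9.47383780e-01, -3.20099037e-01,
         8.17278149e-02],
       [ 9.99999559e-01, -8.97562579e-04,  2.77548952e-04,
        -3.34743280e-04],
       [-5.50254292e-04, -3.20098684e-01,  9.47384046e-01,
        -1.67979384e-01],
       [ 0.00000000e+00,  0.00000000e+00,  0.00000000e+00,
         1.00000000e+00]])}
{'clock': 0.1, 'joint_pos': array([-1.33556326e+00,  3.13937958e-01,  4.50594890e-02,  1.30360925e+00,
       -1.22011138e-05,  1.43116274e+00]), 'qvel': array([ 5.09239490e-04, -1.64190219e-03,  1.97707351e-03,  7.38129698e-05,
        8.25907185e-04,  5.45340574e-04]), 'tau': array([ 2.23448966e-03, -4.81726849e+01,  2.99244243e+01,  1.28367869e-02,
       -1.52795342e-04, -1.17711153e-05]), 'tcp_pos': array([ 0.2103823 , -0.5345714 ,  0.20417735]), 'orientation': array([-8.44439885e-04,  9.82485387e-01,  1.86337730e-01, -4.65023059e-05]), 'wrist_force': array([0.37337422, 0.28469345, 0.06333851]), 'ft_torque': array([-0.04144217, -0.09851148,  0.00243992]), 'grip_force': 0.0, 'finger_gap': 0.08497046249036663}
```

View pics/top0.png

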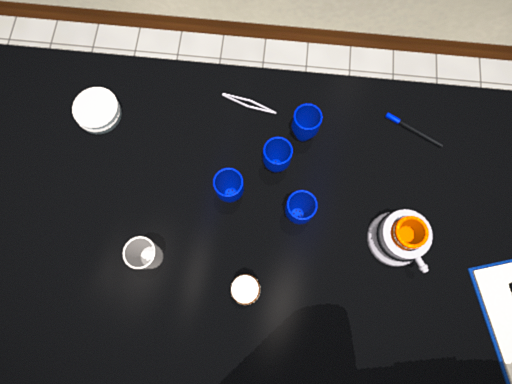

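View pics/side0.png

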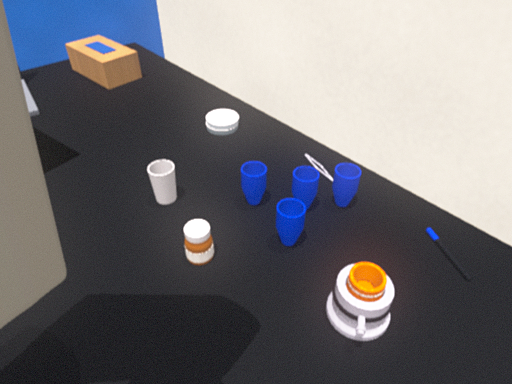

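```bash
cat > h.py <<'E'
import numpy as np, cv2
from workcell import env
def K(c): 
    f=192/np.tan(np.radians(c["vertical_fov"])/2); return np.array([[f,0,c["cx"]],[0,f,c["cy"]],[0,0,1]])
def at_z(n,uv,z):
    c=env.get_calibration(n); R=cv2.Rodrigues(c["rvec"])[0]; o=-R.T@c["tvec"]
    d=R.T@np.linalg.inv(K(c))@[*uv,1]; return o+d*(z-o[2])/d[2]
def proj(n,P):
    c=env.get_calibration(n); return cv2.projectPoints(np.array(P,float).reshape(-1,1,3),c["rvec"],c["tvec"],K(c),None)[0].reshape(-1,2)
def wrist_z(uv,z,s):  # fisheye pixel -> world at height z
    from scipy.spatial.transform import Rotation as Ro
    c=env.get_calibration("wrist"); f=K(c)[0,0]; d=np.array(uv)-[c["cx"],c["cy"]]; r=np.hypot(*d); t=r/f
    v=np.array([*(d/r*np.sin(t)),np.cos(t)]); T=c["tool_from_camera"]
    q=s["orientation"]; R=Ro.from_quat([*q[1:],q[0]]).as_matrix()
    o=R@T[:3,3]+s["tcp_pos"]; v=R@T[:3,:3]@v; return o+v*(z-o[2])/v[2]
E
python3 - <<'E'
from h import *
im=cv2.imread("pics/top0.png")
a=cv2.resize(im[145:245,180:280],None,fx=4,fy=4,interpolation=3);b=cv2.resize(im[185:285,355:455],None,fx=4,fy=4,interpolation=3)
cv2.imwrite("pics/crop0.png",np.hstack([a,b]))
for p in [(308,115),(278,149),(228,179),(302,201)]: print(p,at_z("top",p,.09))
print("collar",at_z("top",(412,232),.098)); print("white",at_z("top",(138,250),.085),"jar",at_z("top",(245,290),.075))
E
```

```text
(308, 115) [ 0.79902879 -0.01127352  0.09      ]
(278, 149) [0.72570742 0.03899004 0.09      ]
(228, 179) [0.65971492 0.12328908 0.09      ]
(302, 201) [ 0.63260521 -0.01151385  0.09      ]
collar [ 0.59518247 -0.20178013  0.098     ]
white [0.51941773 0.26260915 0.085     ] jar [0.47161914 0.07276922 0.075     ]
```

View pics/crop0.png

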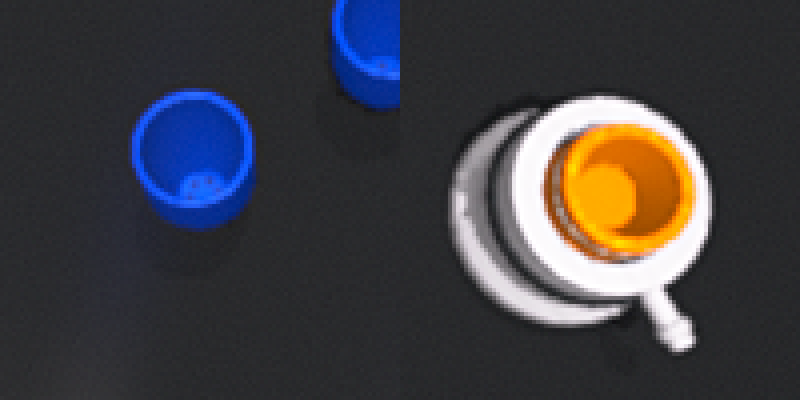

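Four identical blue cups, by rim pixels in the top view: (308,115), (278,149), (228,182) and (302,201). The picture's left is world +y, so the cup at (228,182), y≈0.12, is the one farthest left, and the crop confirms it. The collar's mouth is at (412.5,231.8), about (0.595, -0.202). The white cup and the jar are well clear.

I'll roll first to line the tool axes up with the world (tool x = +y, tool y = +x).

servo_tool(increments=[{"grip": 0, "x": 0, "y": 0, "z": 0, "roll": -7}, {"grip": 0, "x": 0, "y": 0, "z": 0, "roll": -7}, {"grip": 0, "x": 0, "y": 0, "z": 0, "roll": -7}, {"grip": 0, "x": 0, "y": 0, "z": 0, "roll": -7}, {"grip": 0, "x": 0, "y": 0, "z": 0, "roll": -7}])

```text
clock: 0.52
tcp_pos: [0.2104, -0.5348, 0.2045]
orientation: [-0.0, 0.88, 0.476, 0.0]
wrist_force: [-0.1, 0.5, 0.4]
finger_gap: 0.0854
grip_force: 0.0
```

servo_tool(increments=[{"grip": 0, "x": 0, "y": 0, "z": 0, "roll": -7}, {"grip": 0, "x": 0, "y": 0, "z": 0, "roll": -7}, {"grip": 0, "x": 0, "y": 0, "z": 0, "roll": -7}, {"grip": 0, "x": 0, "y": 0, "z": 0, "roll": -7}, {"grip": 0, "x": 0, "y": 0, "z": 0, "roll": -5.5}])

```text
clock: 0.93
tcp_pos: [0.2104, -0.5348, 0.2045]
orientation: [-0.0, 0.705, 0.709, 0.0]
wrist_force: [-1.2, -0.2, -0.0]
finger_gap: 0.0854
grip_force: 0.0
```

servo_tool(increments=[{"x": 20, "y": 24, "z": 0, "roll": 0, "grip": 0}, {"x": 28, "y": 30, "z": 0, "roll": 0, "grip": 0}, {"x": 28, "y": 30, "z": 0, "roll": 0, "grip": 0}, {"x": 28, "y": 30, "z": 0, "roll": 0, "grip": 0}, {"x": 28, "y": 30, "z": 0, "roll": 0, "grip": 0}])

```text
clock: 1.35
tcp_pos: [0.3553, -0.4016, 0.2046]
orientation: [-0.0, 0.708, 0.707, 0.0]
wrist_force: [1.3, -0.8, 0.6]
finger_gap: 0.0854
grip_force: 0.0
```

servo_tool(increments=[{"x": 28, "y": 30, "z": 0, "roll": 0, "grip": 0}, {"x": 28, "y": 30, "z": 0, "roll": 0, "grip": 0}, {"x": 28, "y": 30, "z": 0, "roll": 0, "grip": 0}, {"x": 28, "y": 30, "z": 0, "roll": 0, "grip": 0}, {"x": 28, "y": 30, "z": 0, "roll": 0, "grip": 0}])

```text
clock: 1.77
tcp_pos: [0.5056, -0.2614, 0.2047]
orientation: [-0.0, 0.707, 0.707, -0.0]
wrist_force: [0.9, -1.3, -0.1]
finger_gap: 0.0853
grip_force: 0.0
```

servo_tool(increments=[{"x": 28, "y": 30, "z": 0, "roll": 0, "grip": 0}, {"x": 28, "y": 30, "z": 0, "roll": 0, "grip": 0}, {"x": 8, "y": 15, "z": 0, "roll": 0, "grip": 0}, {"x": 0, "y": 0, "z": 0, "roll": 0, "grip": 0}])

```text
clock: 2.1
tcp_pos: [0.5823, -0.1962, 0.2039]
orientation: [-0.0, 0.705, 0.709, 0.0]
wrist_force: [0.2, -0.5, -0.1]
finger_gap: 0.086
grip_force: 0.0
```

```bash
python3 - <<'E'
from h import *
s=env.get_state(); im=env.read_camera("wrist")[:,:,::-1]; cv2.imwrite("pics/w1.png",im)
print(s["tcp_pos"],s["joint_pos"])
import pickle; pickle.dump(s,open("w1.pkl","wb"))
E
```

```text
[ 0.58229985 -0.19619933  0.20391541] [-4.55970386e-01  3.92207999e-01  1.56876684e-01  1.33581026e+00
  7.71285764e-04  1.11007555e+00]
```

View pics/w1.png

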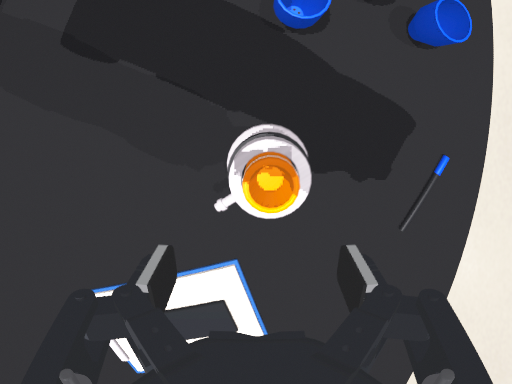

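The wrist view shows the collar's mouth as an ellipse centred near (271,183), in the receiver whose nozzle is at (222,206). The leftover cups are at the top of the picture.

```bash
python3 - <<'E'
from h import *
import pickle
s=pickle.load(open("w1.pkl","rb")); im=cv2.imread("pics/w1.png")
h=cv2.cvtColor(im,cv2.COLOR_BGR2HSV); m=((h[...,0]>5)&(h[...,0]<35)&(h[...,1]>150)&(h[...,2]>90)).astype(np.uint8)
c=max(cv2.findContours(m,0,2)[0],key=cv2.contourArea); print(cv2.boundingRect(c),cv2.fitEllipse(c))
for p in [(271,183),cv2.fitEllipse(c)[0],(242,183),(300,183)]: print(p,wrist_z(p,.098,s))
print("top",at_z("top",(412.5,231.8),.098),"cup",at_z("top",(228.25,182.2),.09), at_z("side",(254.5,168.5),.09))
print("side collar",at_z("side",(368,275),.098))
i=cv2.imread("pics/side0.png")
cv2.imwrite("pics/crop1.png",np.hstack([cv2.resize(i[255:345,320:410],(400,400),interpolation=2),cv2.resize(i[155:215,230:290],(400,400),interpolation=2)]))
E
```

```text
(242, 157, 58, 56) ((270.47528076171875, 184.64688110351562), (55.18504333496094, 55.76933288574219), 94.87361145019531)
(271, 183) [ 0.59553196 -0.19928332  0.098     ]
(270.47528076171875, 184.64688110351562) [ 0.59505516 -0.20095445  0.098     ]
(242, 183) [ 0.56752492 -0.19940064  0.098     ]
(300, 183) [ 0.62380144 -0.19912063  0.098     ]
top [ 0.59561331 -0.20263387  0.098     ] cup [0.65384097 0.12213804 0.09      ] [0.65627727 0.11912924 0.09      ]
side collar [ 0.59825312 -0.20385126  0.098     ]
```

View pics/crop1.png

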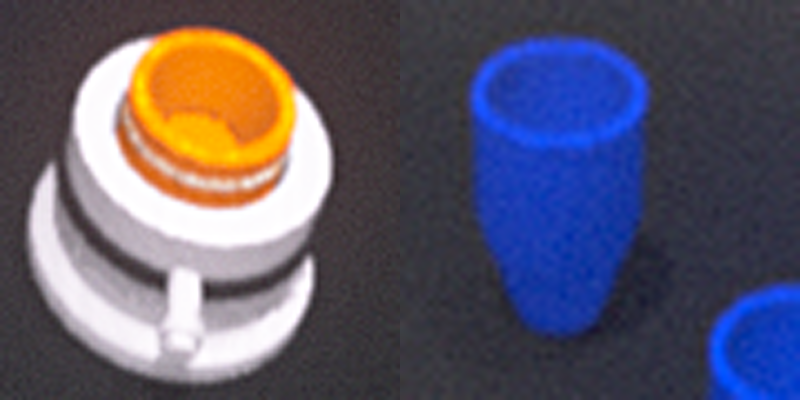

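The collar's white line shows about half-way down its exposed part, as it should at joint ≈ 0. The views agree: collar ≈ (0.596,-0.202), cup ≈ (0.655,0.121). On to the cup.

servo_tool(increments=[{"x": 25, "y": 6, "z": 0, "roll": 0, "grip": 0}, {"x": 36, "y": 8, "z": 0, "roll": 0, "grip": 0}, {"x": 36, "y": 8, "z": 0, "roll": 0, "grip": 0}, {"x": 36, "y": 8, "z": 0, "roll": 0, "grip": 0}, {"x": 36, "y": 8, "z": 0, "roll": 0, "grip": 0}])

```text
clock: 2.57
tcp_pos: [0.6169, -0.0303, 0.2048]
orientation: [-0.0, 0.708, 0.706, -0.0]
wrist_force: [1.3, -0.8, -0.4]
finger_gap: 0.0856
grip_force: 0.0
```

servo_tool(increments=[{"x": 36, "y": 8, "z": 0, "roll": 0, "grip": 0}, {"x": 36, "y": 8, "z": 0, "roll": 0, "grip": 0}, {"x": 36, "y": 8, "z": 0, "roll": 0, "grip": 0}, {"x": 36, "y": 8, "z": 0, "roll": 0, "grip": 0}, {"x": 4, "y": 3, "z": 0, "roll": 0, "grip": 0}])

```text
clock: 2.98
tcp_pos: [0.6524, 0.122, 0.2045]
orientation: [-0.001, 0.706, 0.708, 0.0]
wrist_force: [-0.0, 0.2, -1.2]
finger_gap: 0.0858
grip_force: 0.0
```

servo_tool(increments=[{"x": 0, "y": 0, "z": 0, "roll": 0, "grip": 0}, {"x": 0, "y": 0, "z": 0, "roll": 0, "grip": 0}])

```text
clock: 3.15
tcp_pos: [0.6523, 0.1165, 0.2045]
orientation: [-0.0, 0.707, 0.707, -0.001]
wrist_force: [-0.6, -0.7, 0.3]
finger_gap: 0.0853
grip_force: 0.0
```

```bash
python3 - <<'E'
from h import *
s=env.get_state(); im=env.read_camera("wrist")[:,:,::-1].copy(); cv2.imwrite("pics/w2.png",im)
print(s["tcp_pos"])
h=cv2.cvtColor(im,cv2.COLOR_BGR2HSV); m=((h[...,0]>105)&(h[...,0]<130)&(h[...,1]>150)&(h[...,2]>60)).astype(np.uint8)
for c in cv2.findContours(m,0,1)[0]:
    if cv2.contourArea(c)>300: print(cv2.boundingRect(c))
import pickle; pickle.dump(s,open("w2.pkl","wb"))
E
```

```text
[0.65230977 0.11653331 0.20452386]
(212, 238, 46, 63)
(293, 204, 102, 81)
(232, 137, 55, 60)
```

View pics/w2.png

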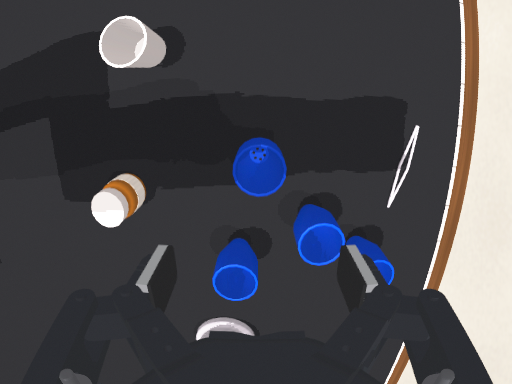

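The target cup's rim is at (259.5,167). The other blue cups lie below it in the picture, at larger -y.

```bash
python3 - <<'E'
from h import *
import pickle
s=pickle.load(open("w2.pkl","rb"))
for p in [(259.5,167.5),(233,167),(286,167),(259.5,139),(259.5,196)]: print(p,wrist_z(p,.09,s))
print(at_z("top",(228.25,182.2),.09),at_z("side",(253.9,168.8),.09),at_z("side",(367.9,276.8),.098))
E
```

```text
(259.5, 167.5) [0.65433981 0.12642385 0.09      ]
(233, 167) [0.6283348  0.12700899 0.09      ]
(286, 167) [0.68038067 0.12697354 0.09      ]
(259.5, 139) [0.65431885 0.15467521 0.09      ]
(259.5, 196) [0.65438023 0.09674118 0.09      ]
[0.65384097 0.12213804 0.09      ] [0.65465376 0.11918175 0.09      ] [ 0.59533044 -0.20575737  0.098     ]
```

servo_tool(increments=[{"x": 6, "y": 2, "z": 20, "roll": 0, "grip": 0}, {"x": 0, "y": 0, "z": 36, "roll": 0, "grip": 0}, {"x": 0, "y": 0, "z": 36, "roll": 0, "grip": 0}, {"x": 0, "y": 0, "z": 30, "roll": 0, "grip": 0}, {"x": 0, "y": 0, "z": 15, "roll": 0, "grip": 0}])

```text
clock: 3.62
tcp_pos: [0.6517, 0.1208, 0.0636]
orientation: [-0.002, 0.708, 0.706, -0.003]
wrist_force: [-1.1, -0.2, 0.6]
finger_gap: 0.0855
grip_force: 0.0
```

servo_tool(increments=[{"x": 0, "y": 0, "z": 16, "roll": 0, "grip": 0}, {"x": 0, "y": 0, "z": 12, "roll": 0, "grip": 0}, {"x": 0, "y": 0, "z": 4, "roll": 0, "grip": 0}, {"x": 0, "y": 0, "z": 0, "roll": 0, "grip": 0}])

```text
clock: 3.95
tcp_pos: [0.654, 0.1222, 0.0351]
orientation: [-0.001, 0.708, 0.706, -0.001]
wrist_force: [0.2, 0.3, 0.1]
finger_gap: 0.085
grip_force: 0.0
```

servo_tool(increments=[{"x": 0, "y": 0, "z": 0, "roll": 0, "grip": 0.3}, {"x": 0, "y": 0, "z": 0, "roll": 0, "grip": 0.4}, {"x": 0, "y": 0, "z": 0, "roll": 0, "grip": 0.5}, {"x": 0, "y": 0, "z": 0, "roll": 0, "grip": 0.6}, {"x": 0, "y": 0, "z": 0, "roll": 0, "grip": 0.6}], grip_force=25)

```text
clock: 4.37
tcp_pos: [0.6558, 0.1237, 0.0376]
orientation: [0.001, 0.707, 0.707, 0.001]
wrist_force: [-0.7, -0.5, 6.2]
finger_gap: 0.0527
grip_force: 26.4
```

servo_tool(increments=[{"x": 0, "y": 0, "z": 0, "roll": 0, "grip": 0.7}, {"x": 0, "y": 0, "z": -15, "roll": 0, "grip": 0.7}, {"x": 0, "y": 0, "z": -30, "roll": 0, "grip": 0.7}, {"x": 0, "y": 0, "z": -35, "roll": 0, "grip": 0.7}, {"x": 0, "y": 0, "z": -35, "roll": 0, "grip": 0.7}])

```text
clock: 4.78
tcp_pos: [0.6538, 0.1238, 0.1513]
orientation: [-0.001, 0.707, 0.707, -0.001]
wrist_force: [0.9, -0.1, -0.2]
finger_gap: 0.0517
grip_force: 26.8
```

servo_tool(increments=[{"x": 0, "y": 0, "z": -15, "roll": 0, "grip": 0.7}, {"x": 0, "y": 0, "z": 0, "roll": 0, "grip": 0.7}, {"x": 0, "y": 0, "z": 0, "roll": 0, "grip": 0.7}])

```text
clock: 5.03
tcp_pos: [0.6555, 0.1239, 0.1669]
orientation: [0.001, 0.707, 0.707, 0.001]
wrist_force: [0.3, -0.2, -1.3]
finger_gap: 0.0523
grip_force: 26.9
```

servo_tool(increments=[{"x": -15, "y": -3, "z": 0, "roll": 0, "grip": 0.7}, {"x": -30, "y": -6, "z": 0, "roll": 0, "grip": 0.7}, {"x": -34, "y": -6, "z": 0, "roll": 0, "grip": 0.7}, {"x": -34, "y": -6, "z": 0, "roll": 0, "grip": 0.7}, {"x": -34, "y": -6, "z": 0, "roll": 0, "grip": 0.7}])

```text
clock: 5.45
tcp_pos: [0.6255, -0.0247, 0.1632]
orientation: [-0.002, 0.707, 0.707, -0.001]
wrist_force: [0.4, -0.1, -0.6]
finger_gap: 0.0523
grip_force: 26.9
```

servo_tool(increments=[{"x": -34, "y": -6, "z": 0, "roll": 0, "grip": 0.7}, {"x": -34, "y": -6, "z": 0, "roll": 0, "grip": 0.7}, {"x": -34, "y": -6, "z": 0, "roll": 0, "grip": 0.7}, {"x": -30, "y": -6, "z": 0, "roll": 0, "grip": 0.7}, {"x": -25, "y": -5, "z": 0, "roll": 0, "grip": 0.7}])

```text
clock: 5.87
tcp_pos: [0.5962, -0.1827, 0.1633]
orientation: [-0.002, 0.708, 0.706, -0.001]
wrist_force: [0.5, 0.7, -0.8]
finger_gap: 0.0523
grip_force: 26.8
```

servo_tool(increments=[{"x": -16, "y": -3, "z": 0, "roll": 0, "grip": 0.7}, {"x": -5, "y": 0, "z": 0, "roll": 0, "grip": 0.7}, {"x": 0, "y": 0, "z": 0, "roll": 0, "grip": 0.7}, {"x": 0, "y": 0, "z": 0, "roll": 0, "grip": 0.7}])

```text
clock: 6.2
tcp_pos: [0.5948, -0.2008, 0.1645]
orientation: [-0.001, 0.707, 0.707, -0.0]
wrist_force: [-0.7, 0.2, -0.6]
finger_gap: 0.0518
grip_force: 26.8
```

```bash
python3 - <<'E'
from h import *
s=env.get_state(); print(s["tcp_pos"],s["wrist_force"],s["finger_gap"])
a=env.read_camera("side")[:,:,::-1]; b=env.read_camera("top")[:,:,::-1]
cv2.imwrite("pics/s3f.png",a); cv2.imwrite("pics/t3f.png",b)
cv2.imwrite("pics/c3.png",np.hstack([cv2.resize(a[190:340,290:440],(400,400),interpolation=2),cv2.resize(b[155:305,335:485],(400,400),interpolation=2)]))
E
```

```text
[ 0.5947722  -0.20083921  0.16451174] [-0.72254836  0.22582317 -0.59968622] 0.05178910865265141
```

View pics/c3.png

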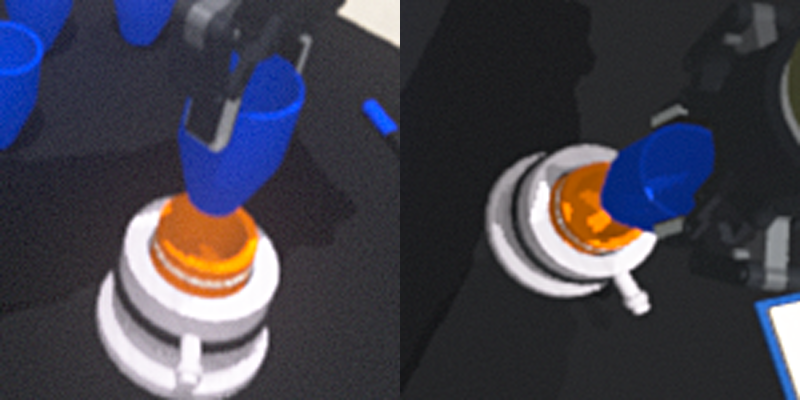

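```bash
python3 - <<'E'
from h import *
s=env.get_state(); x,y,z=s["tcp_pos"]; f=z-.0375
t=np.linspace(0,6.28,60)
ring=lambda r,h:np.c_[x+r*np.cos(t),y+r*np.sin(t),0*t+h]
out=[]
for n,p,(r0,c0) in(("side","pics/s3f.png",(190,290)),("top","pics/t3f.png",(155,335))):
    im=cv2.resize(cv2.imread(p)[r0:r0+150,c0:c0+150],(400,400),interpolation=2)
    for r,h in((.014,f),(.027,f+.044),(.027,f+.09)):
        cv2.polylines(im,[np.int32((proj(n,ring(r,h))-[c0,r0])*400/150)],True,(0,255,0),1)
    out.append(im)
cv2.imwrite("pics/c4.png",np.hstack(out))
E
```

```text
(no output)
```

View pics/c4.png

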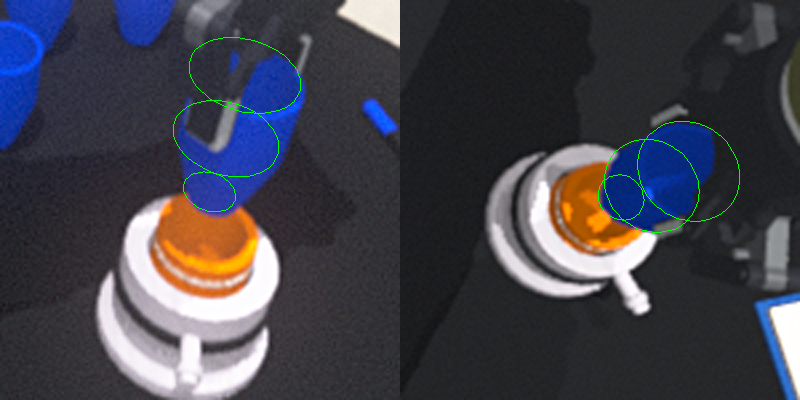

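The cup hangs upright in the grip: the projected upright outline matches to within about 4 mm, which is the calibration bias. It is centred over the collar. I expect contact at TCP z ≈ 0.108 to 0.105, and 12 mm sunk at ≈ 0.0965.

servo_tool(increments=[{"x": -0.5, "y": 0.5, "z": 8, "roll": 0, "grip": 0.7}, {"x": 0, "y": 0, "z": 15, "roll": 0, "grip": 0.7}, {"x": 0, "y": 0, "z": 15, "roll": 0, "grip": 0.7}, {"x": 0, "y": 0, "z": 8, "roll": 0, "grip": 0.7}, {"x": 0, "y": 0, "z": 4, "roll": 0, "grip": 0.7}])

```text
clock: 6.72
tcp_pos: [0.5958, -0.2009, 0.1144]
orientation: [-0.001, 0.707, 0.707, -0.0]
wrist_force: [0.3, -0.1, 0.3]
finger_gap: 0.0521
grip_force: 26.9
```

servo_tool(increments=[{"x": 0, "y": 0, "z": 0, "roll": 0, "grip": 0.7}, {"x": 0, "y": 0, "z": 0, "roll": 0, "grip": 0.7}, {"x": 0, "y": 0, "z": 1, "roll": 0, "grip": 0.7}, {"x": 0, "y": 0, "z": 1, "roll": 0, "grip": 0.7}])

```text
clock: 7.05
tcp_pos: [0.5966, -0.2019, 0.1148]
orientation: [0.001, 0.707, 0.707, 0.0]
wrist_force: [-0.5, -0.5, -0.9]
finger_gap: 0.0523
grip_force: 26.8
```

servo_tool(increments=[{"x": 0, "y": 0, "z": 1, "roll": 0, "grip": 0.7}, {"x": 0, "y": 0, "z": 1, "roll": 0, "grip": 0.7}, {"x": 0, "y": 0, "z": 0, "roll": 0, "grip": 0.7}])

```text
clock: 7.3
tcp_pos: [0.5962, -0.2019, 0.112]
orientation: [0.0, 0.707, 0.707, 0.0]
wrist_force: [0.5, -0.3, -1.5]
finger_gap: 0.0523
grip_force: 26.9
```

servo_tool(increments=[{"x": 0, "y": 0, "z": 1, "roll": 0, "grip": 0.7}, {"x": 0, "y": 0, "z": 1, "roll": 0, "grip": 0.7}, {"x": 0, "y": 0, "z": 0, "roll": 0, "grip": 0.7}])

```text
clock: 7.55
tcp_pos: [0.5966, -0.2021, 0.1101]
orientation: [0.0, 0.707, 0.707, 0.0]
wrist_force: [1.1, -0.1, 0.6]
finger_gap: 0.0523
grip_force: 26.9
```

servo_tool(increments=[{"x": 0, "y": 0, "z": 1, "roll": 0, "grip": 0.7}, {"x": 0, "y": 0, "z": 1, "roll": 0, "grip": 0.7}, {"x": 0, "y": 0, "z": 0, "roll": 0, "grip": 0.7}])

```text
clock: 7.8
tcp_pos: [0.5969, -0.2022, 0.1084]
orientation: [0.001, 0.707, 0.707, 0.0]
wrist_force: [2.2, -1.6, 1.5]
finger_gap: 0.0519
grip_force: 27.0
```

servo_tool(increments=[{"x": 0, "y": 0, "z": 1, "roll": 0, "grip": 0.7}, {"x": 0, "y": 0, "z": 1, "roll": 0, "grip": 0.7}, {"x": 0, "y": 0, "z": 0, "roll": 0, "grip": 0.7}])

```text
clock: 8.05
tcp_pos: [0.5971, -0.2023, 0.1066]
orientation: [0.001, 0.707, 0.707, 0.0]
wrist_force: [4.4, -2.0, 3.2]
finger_gap: 0.0523
grip_force: 27.2
```

Contact. The lateral force pushes the tool toward +x and a little toward -y, so I'll shift slightly that way while pressing.

servo_tool(increments=[{"x": -0.5, "y": 1, "z": 0, "roll": 0, "grip": 0.7}, {"x": -0.5, "y": 1, "z": 1, "roll": 0, "grip": 0.7}, {"x": 0, "y": 0, "z": 0, "roll": 0, "grip": 0.7}])

```text
clock: 8.3
tcp_pos: [0.5974, -0.2026, 0.1046]
orientation: [-0.001, 0.707, 0.707, -0.0]
wrist_force: [0.8, 0.1, 3.1]
finger_gap: 0.0525
grip_force: 27.2
```

servo_tool(increments=[{"x": 0, "y": 0, "z": 1, "roll": 0, "grip": 0.7}, {"x": 0, "y": 0, "z": 1, "roll": 0, "grip": 0.7}, {"x": 0, "y": 0, "z": 0, "roll": 0, "grip": 0.7}])

```text
clock: 8.55
tcp_pos: [0.5975, -0.2026, 0.1025]
orientation: [-0.001, 0.707, 0.707, -0.0]
wrist_force: [-1.6, -0.5, 2.7]
finger_gap: 0.0518
grip_force: 27.2
```

servo_tool(increments=[{"x": 0, "y": 0, "z": 1, "roll": 0, "grip": 0.7}, {"x": 0, "y": -0.5, "z": 1, "roll": 0, "grip": 0.7}, {"x": 0, "y": 0, "z": 0, "roll": 0, "grip": 0.7}])

```text
clock: 8.8
tcp_pos: [0.5975, -0.2027, 0.1007]
orientation: [-0.0, 0.707, 0.707, -0.0]
wrist_force: [-0.7, -0.5, 2.2]
finger_gap: 0.052
grip_force: 27.2
```

```bash
python3 - <<'E'
from h import *
s=env.get_state(); print(s["tcp_pos"],s["wrist_force"])
a=env.read_camera("side")[:,:,::-1]; o=cv2.imread("pics/side0.png")
cv2.imwrite("pics/s5f.png",a)
f=lambda i:cv2.resize(i[250:325,330:405],(400,400),interpolation=2)
cv2.imwrite("pics/c5.png",np.hstack([f(o),f(a)]))
# expected rows of the collar mouth's front edge and white line for each joint value, at x,y of side view's own collar estimate
E
```

```text
[ 0.59746461 -0.20266148  0.10068414] [-0.66037181 -0.532876    2.17660479]
```

View pics/c5.png

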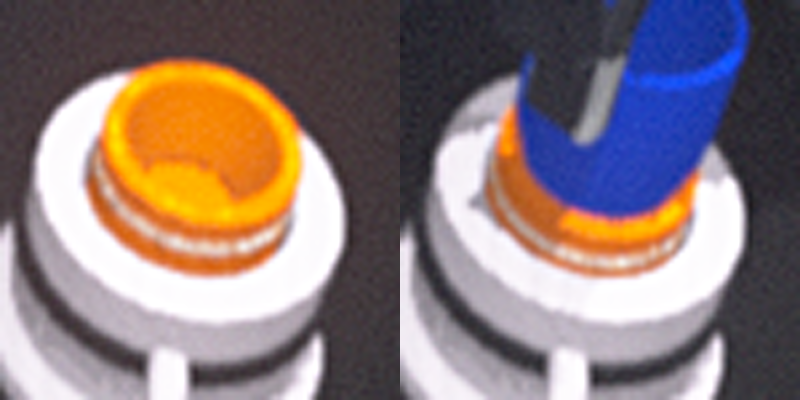

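In the side view the white line has moved from 27 px to 10 px above the rim, so about 7 to 8 mm is sunk. That agrees with the TCP height, and about 4 mm remains.

servo_tool(increments=[{"x": 0, "y": 0, "z": 1, "roll": 0, "grip": 0.7}, {"x": 0, "y": 0, "z": 1, "roll": 0, "grip": 0.7}, {"x": 0, "y": 0, "z": 0, "roll": 0, "grip": 0.7}])

```text
clock: 9.1
tcp_pos: [0.5975, -0.2027, 0.0988]
orientation: [-0.0, 0.707, 0.707, -0.0]
wrist_force: [-1.3, 0.6, 3.6]
finger_gap: 0.052
grip_force: 27.3
```

servo_tool(increments=[{"x": 0, "y": 0, "z": 1, "roll": 0, "grip": 0.7}, {"x": 0, "y": 0, "z": 1, "roll": 0, "grip": 0.7}, {"x": 0, "y": 0, "z": 0, "roll": 0, "grip": 0.7}, {"x": 0, "y": 0, "z": 0, "roll": 0, "grip": 0.7}])

```text
clock: 9.43
tcp_pos: [0.5975, -0.2027, 0.0968]
orientation: [-0.0, 0.707, 0.707, -0.0]
wrist_force: [-1.5, -0.3, 4.5]
finger_gap: 0.0522
grip_force: 27.3
```

```bash
python3 - <<'E'
from h import *
s=env.get_state(); print(s["tcp_pos"],s["wrist_force"])
a=env.read_camera("side")[:,:,::-1]
for n,i in(("0",cv2.imread("pics/side0.png")),("7",cv2.imread("pics/s5f.png")),("now",a)):
    print(n)
    for r in range(290,306): print(r,*[i[r,c].tolist() for c in (366,370,374)])
E
```

```text
[ 0.5975147  -0.20272881  0.09675874] [-1.47450702 -0.26946151  4.48284212]
0
290 [0, 189, 255] [0, 194, 255] [0, 184, 255]
291 [0, 167, 255] [0, 175, 255] [0, 171, 255]
292 [52, 129, 241] [43, 143, 252] [28, 135, 250]
293 [35, 110, 222] [25, 102, 221] [36, 107, 220]
294 [72, 124, 224] [52, 118, 222] [73, 122, 217]
295 [144, 169, 226] [110, 153, 229] [148, 175, 227]
296 [180, 197, 226] [177, 198, 234] [179, 200, 231]
297 [143, 170, 224] [183, 190, 224] [126, 154, 217]
298 [69, 127, 223] [95, 127, 207] [50, 110, 207]
299 [33, 113, 223] [39, 108, 215] [28, 104, 215]
300 [49, 116, 221] [28, 104, 216] [57, 106, 211]
301 [143, 168, 234] [120, 149, 226] [165, 181, 233]
302 [246, 240, 250] [241, 234, 248] [251, 244, 251]
303 [255, 255, 254] [255, 255, 255] [255, 254, 253]
304 [255, 253, 254] [255, 253, 254] [254, 252, 253]
305 [254, 252, 254] [254, 252, 254] [254, 252, 253]
7
290 [136, 102, 201] [148, 80, 117] [130, 94, 180]
291 [60, 150, 255] [98, 116, 234] [59, 152, 255]
292 [0, 172, 255] [29, 153, 255] [0, 186, 255]
293 [0, 170, 255] [0, 172, 255] [0, 179, 255]
294 [45, 151, 254] [15, 15
[... 685 characters left out ...]
2 [110, 127, 250] [139, 125, 247] [98, 114, 229]
293 [34, 178, 255] [61, 172, 255] [19, 158, 255]
294 [0, 184, 255] [0, 184, 255] [0, 181, 255]
295 [11, 156, 255] [0, 168, 255] [0, 172, 255]
296 [27, 126, 239] [16, 138, 252] [26, 135, 249]
297 [37, 110, 220] [36, 112, 224] [13, 102, 216]
298 [76, 128, 222] [45, 113, 219] [70, 118, 214]
299 [152, 184, 233] [95, 142, 227] [151, 173, 226]
300 [184, 209, 234] [148, 172, 223] [176, 197, 229]
301 [184, 201, 230] [177, 185, 218] [187, 201, 231]
302 [224, 223, 239] [238, 233, 246] [246, 239, 250]
303 [251, 245, 249] [255, 254, 255] [255, 253, 254]
304 [254, 250, 252] [255, 253, 254] [254, 252, 253]
305 [254, 252, 253] [254, 253, 254] [254, 252, 253]
```

The white line is now at the rim (row ≈300.5, rim ≈301.5), about 11 mm sunk. Release slowly and retreat upward.

servo_tool(increments=[{"x": 0, "y": 0, "z": 0, "roll": 0, "grip": 0.3}, {"x": 0, "y": 0, "z": 0, "roll": 0, "grip": 0.2}, {"x": 0, "y": 0, "z": 0, "roll": 0, "grip": 0.1}, {"x": 0, "y": 0, "z": 0, "roll": 0, "grip": 0}, {"x": 0, "y": 0, "z": 0, "roll": 0, "grip": 0}])

```text
clock: 9.9
tcp_pos: [0.5976, -0.2027, 0.0967]
orientation: [-0.0, 0.707, 0.707, -0.0]
wrist_force: [0.7, 0.2, 0.2]
finger_gap: 0.0852
grip_force: 0.0
```

servo_tool(increments=[{"x": 0, "y": 0, "z": 0, "roll": 0, "grip": 0}, {"x": 0, "y": 0, "z": -4, "roll": 0, "grip": 0}, {"x": 0, "y": 0, "z": -8, "roll": 0, "grip": 0}, {"x": 0, "y": 0, "z": -15, "roll": 0, "grip": 0}, {"x": 0, "y": 0, "z": -20, "roll": 0, "grip": 0}])

```text
clock: 10.32
tcp_pos: [0.5968, -0.2024, 0.1438]
orientation: [-0.001, 0.707, 0.707, -0.0]
wrist_force: [-0.2, -0.4, 0.1]
finger_gap: 0.0856
grip_force: 0.0
```

servo_tool(increments=[{"x": 0, "y": 0, "z": -25, "roll": 0, "grip": 0}, {"x": 0, "y": 0, "z": -30, "roll": 0, "grip": 0}, {"x": 0, "y": 0, "z": -20, "roll": 0, "grip": 0}, {"x": 0, "y": 0, "z": 0, "roll": 0, "grip": 0}, {"x": 0, "y": 0, "z": 0, "roll": 0, "grip": 0}])

```text
clock: 10.73
tcp_pos: [0.5987, -0.2033, 0.2214]
orientation: [0.002, 0.707, 0.707, 0.001]
wrist_force: [0.9, 0.4, -0.1]
finger_gap: 0.0851
grip_force: 0.0
```

```bash
python3 - <<'E'
from h import *
s=env.get_state(); print(s["clock"],s["tcp_pos"],s["wrist_force"])
a=env.read_camera("side")[:,:,::-1]; cv2.imwrite("pics/s6f.png",a)
cv2.imwrite("pics/c6.png",np.hstack([cv2.resize(a[220:345,310:435],(400,400),interpolation=2),cv2.resize(a[100:300,100:300],(400,400))]))
for r in range(296,304): print(r,*[a[r,c].tolist() for c in (366,370,374)])
E
```

```text
10.7333 [ 0.59870628 -0.20328499  0.22141811] [ 0.90108828  0.41139536 -0.09894857]
296 [40, 129, 240] [13, 137, 251] [35, 139, 250]
297 [40, 111, 219] [35, 115, 225] [33, 106, 219]
298 [79, 126, 221] [47, 113, 219] [73, 122, 217]
299 [153, 182, 234] [100, 148, 226] [147, 171, 223]
300 [191, 209, 236] [151, 176, 224] [176, 197, 228]
301 [190, 206, 233] [171, 183, 217] [186, 203, 232]
302 [239, 236, 248] [236, 230, 246] [245, 241, 249]
303 [255, 254, 254] [255, 254, 254] [255, 252, 253]
```

View pics/c6.png

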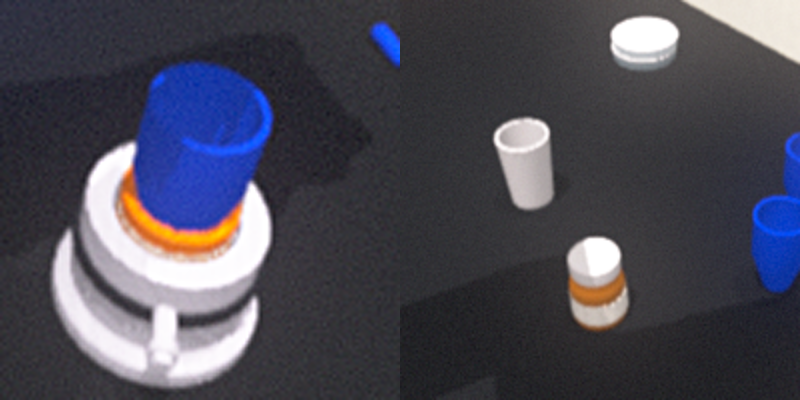

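The cup stands upright and free in the collar, the white line is at the rim, and the white cup is where it was.

```bash
python3 -c "
from workcell import env
print(env.hand_in())"
```

```text
the job is handed in; nothing more can be done
None
```

I've handed the job in: the leftmost blue cup stands upright and released in the orange collar, which has sunk about 11–12 mm with its white line at the rim, and the white cup was left untouched. The hand-in gave no verdict.

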